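# Tidy the seasonings into the caddy

## Robot

A 7-joint arm with a two-finger parallel gripper is mounted at the origin on a cart in front of the work surface, level with it; the furniture and walls round the work are solid. World frame = base frame: x ahead of the robot, y to its left, z up, the work surface at z = 0. Lengths are in mm, angles in rad, forces in N, time in s.
With the tool pointing down it reaches from about 425 to 950 mm from the base axis. Payload 4.7 kg.
Tool frame: the origin (TCP) lies midway between the tips of the shut fingers; the grasp point (between the pads) lies 19 mm behind it; z points along the fingers, y is the line along which they close (so a half turn about z gives the same grasp; the last joint's range is limited). The gripper opens to 85 mm and grips with 20 to 120 N. Pads are 22 mm wide; open, the fingers measure 114 mm over their backs; the gripper's body (76 mm by 85 mm) begins 54 mm behind the grasp point. The pads swing forward as they close: fully open they stand 13 mm farther back than shut.
Start: joints at [1.202, 0.469, -0.049, 1.532, 0.024, 1.141, -0.082], TCP at [225.023, -636.406, 231.335] pointing down, gripper open.
Joint ranges: [-2.59, 2.59], [-0.33, 1.99], [-1.39, 1.29], [0.1, 2.45], [-1.04, 4.18], [0.21, 1.99], [-2.66, 2.66]. Speed limits (rad/s): [2.57, 2.57, 3.14, 3.14, 3.14, 3.14, 3.14].

## Interface

Orientations are given as a rotation vector (axis times angle).
In Python, from plant import manip gives the robot as it stands.
- The arm moves only by the tool carry_out, never from a script. Its argument "rows" is a list of rows, each a list of 7 numbers: the finger opening in cm, from 0 to 8.54, then the shift along the tool's x, y, z in fractions of the full range, 1 being 60 cm, then the turn, a rotation vector about the tool's x, y, z in a scale on which 1.0 is 2 pi rad. In form: [[gripper, x, y, z, rx, ry, rz], ...]. A call has 1 to 20 rows; each row is the pose to reach, as a shift and turn from the pose commanded when the call began, along the tool's axes at that moment; what a row does not reach only later rows make up. A row lasts 1/12 s, in which the tool goes at most 41.7 mm and 7.16 degrees, less where a joint would pass 70% of its speed; a pose out of reach is approached as far as the arm can. Shift and turn numbers lie between -1 and 1, and a call with a number outside is refused. A call with a gripper value outside its range is refused whole. The fingers move at their own pace and stop on an object; "force" is the grip in N (left out, the last holds). Time passes only in rows, so rows that repeat a pose let the fingers close. It gives the time, the measured TCP pose, the force, the opening and the grip force at its end, in the units of the state.
- manip.state(): the state, without advancing time (a new reading comes with each control period).
- manip.read_camera(name): name is "side" or "top"; returns the picture (420x560x3 uint8, red, green, blue); there is no depth.
- manip.calibration(name): a dict with "intrinsics" (3x3 intrinsics, pixels), "k1" (the pictures are not rectified: a ray, as slopes to the right and down, at radius r is drawn at 1 + k1 r^2 times it, then the intrinsics apply), "rvec" (rotation vector, rad) and "tvec" (3), from world to camera coordinates, as OpenCV has them. Camera axes: x right, y down, z forward; pixel columns grow to the right and rows downward; lengths in mm; the calibration is good to about 2 mm. A picture is of the moment at which its call begins. calibration takes no time and is no camera call.
- manip.hand_in(): hands the job in; it is judged then, once.
The state is a dict: "time_s": time; "joint_positions": joint angles; "dq": joint speeds; "effort": joint torques, N m; "tool_pos": TCP position; "eef_rot": TCP orientation; "contact_force": force on the tool from outside, world axes, zero at the start; "ft_torque": the same for the moment, N m; "opening": finger opening in mm; "grip_force": force on a finger pad.
Only numpy, scipy, OpenCV 4.12 (cv2) and the standard library are available. Lean on these libraries where they do the work, as an engineer would, in place of code of your own. Each camera call takes 0.05 s, during which the arm holds its last target. There are 200 camera calls.

## Task

First take the small glass out of the grey caddy and stand it, still mouth down, wholly on the round blue coaster. Then stand each seasoning in the caddy bay whose liner matches its lid: the brown-lidded spice jar on the brown liner, the yellow-lidded spice jar on the yellow liner and the salt shaker on the white liner. Keep everything upright, leave the red-lidded jar where it stands, and let go of everything at the end.

Things in the scene. Friction and masses are not known exactly. Their poses are not given: they have to be found in the camera images.
- brown_jar: spice jar with a dark brown lid (its flat top looks a paler, speckled grey-brown from above), round, upright, 44 mm diameter (straight sides and lid about the same width), 96 mm tall, about 0.11 kg; origin at the centre of its underside, z up. Stands loose on the worktop.
- yellow_jar: spice jar with an ochre-yellow lid, round, upright, 42 mm diameter, 96 mm tall, about 0.11 kg; origin at the centre of its underside, z up. Stands loose on the worktop.
- salt: salt shaker, clear with a pale grey pierced dome lid, round, upright, 44 mm at its widest, 90 mm tall, the lid (upper 20 mm) about 34 mm wide, about 0.1 kg; origin at the centre of its underside, z up. Stands loose on the worktop.
- glass: small plain drinking glass standing mouth down in the middle bay of the caddy, 48 mm diameter at the foot tapering to about 40 mm at the top, 61 mm tall, 0.07 kg; origin at the centre of the rim it stands on, z up. At the start the rim is 9 mm above the worktop.
- red_jar: look-alike jar with a red lid, round, 42 mm diameter, 92 mm tall, origin at the centre of its underside; loose. It does not belong in the caddy and stays where it is.
- caddy: grey open caddy fixed to the worktop, 76 x 216 mm and 34 mm high, three square bays (64 mm inside) in a row along its y axis, centres at y = -70, 0, +70 mm; walls and floor 6 mm. Each bay holds one coloured liner. Origin at the centre of its underside. Its yaw varies.
- liner_brown: dark brown liner fixed in one bay of the caddy (which bay varies): a 62 mm square, 3 mm thick, on the bay floor, with a 46 mm wide tab of the same colour folded over the bay's wall on the robot's side (3 mm, bringing the wall there to 37 mm above the worktop). Origin at the centre of the square's underside, 6 mm above the worktop, so its top is at 9 mm; same axes as the caddy.
- liner_yellow: ochre-yellow liner in another bay of the caddy; shape, tab and origin as the brown liner.
- liner_white: white liner in another bay of the caddy; shape, tab and origin as the brown liner.
- coaster: solid round blue coaster fixed on the worktop, 80 mm diameter, 4 mm thick; origin at the centre of its underside, its top is 4 mm above that. (Not to be confused with a faint brown ring-shaped stain printed in the worktop.)

How it is judged:
By the outcome, as a careful person would: the job done as asked, in the order asked, and still so for the second after the job is handed in, with the robot touching nothing.
It also fails if it takes over 99 s, if anything falls off the work surface, if the arm or the gripper's body presses on something with over 40 N, if the wrist force passes 120 N, or if a joint passes its speed limit or range.

## Working session

There is one attempt and no reset: what is moved stays moved. The work goes in short steps, Python scripts to look and compute and a tool call to move; the robot and the scene stay as the last step left them, time stands still between calls to the robot, and variables do not carry over. Pictures are saved under pics/ and viewed, at most 14 in all, crops included, and the job is handed in when it is done.

Besides the shell and the picture viewer there is one more tool, called after "Request:" as a command line: name --pt "numbers of a row" for each row, then --argument value for the rest. carry_out: Moves the arm, as the interface text tells. Its arguments: {"type":"object","properties":{"rows":{"type":"array","items":{"type":"array","items":{"type":"number"}}},"force":{"type":"number"}},"required":["rows"]}

```bash
ls; mkdir -p pics; python3 - <<'E'
from plant import manip
import cv2
s=manip.state();print({k:(s[k]) for k in('time_s','tool_pos','eef_rot','opening')})
for n in('side','top'):
    cv2.imwrite(f'pics/{n}0.png',manip.read_camera(n)[:,:,::-1]);print(n,manip.calibration(n))
E
```

```text
pics
{'time_s': 0.0, 'tool_pos': array([ 224.76422995, -635.83934897,  230.2377614 ]), 'eef_rot': array([-3.09442659e+00, -5.30879359e-01,  6.80532061e-04]), 'opening': 85.69497181471142}
side {'intrinsics': array([[423.3329517 ,   0.        , 277.55560803],
       [  0.        , 423.3329517 , 212.72923016],
       [  0.        ,   0.        ,   1.        ]]), 'k1': -0.07809077387124354, 'rvec': array([ 0.14280919, -2.74476031,  1.367962  ]), 'tvec': array([522.35535672,  47.58696699, 949.93920553])}
top {'intrinsics': array([[397.76868051,   0.        , 278.9891674 ],
       [  0.        , 397.76868051, 201.47532881],
       [  0.        ,   0.        ,   1.        ]]), 'k1': -0.042829977806273546, 'rvec': array([ 2.19961482, -2.13625623,  0.11983764]), 'tvec': array([ -2.93560995, 526.42719092, 825.40608141])}
```

View pics/side0.png

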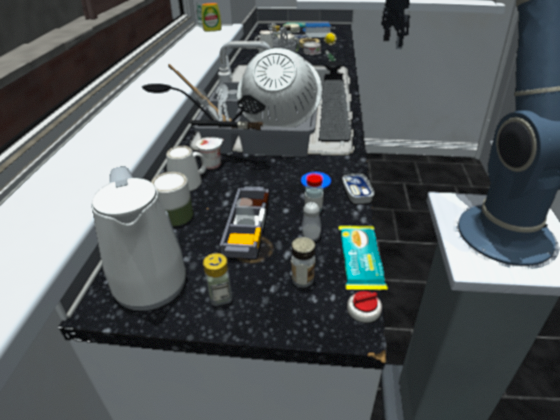

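View pics/top0.png

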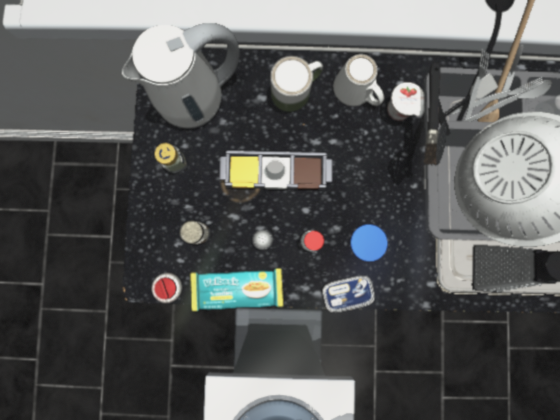

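The side view shows the caddy at about (248,222), the yellow-lidded jar at (215,262), the brown jar at (303,248), the salt at (311,208), the red jar at (314,182) and the coaster at (317,181). In the top view they are: yellow jar (166,153), brown jar (192,233), salt (262,239), red jar (313,240), coaster (369,242). The caddy there is at (277,170), with its bays left to right yellow, white (holding the glass), brown.

```bash
python3 - <<'E'
import cv2
a=cv2.imread('pics/top0.png')[125:265,130:400];cv2.imwrite('pics/topc.png',cv2.resize(a,None,fx=2.9,fy=2.9,interpolation=cv2.INTER_CUBIC))
a=cv2.imread('pics/side0.png')[165:315,190:340];cv2.imwrite('pics/sidec.png',cv2.resize(a,None,fx=4,fy=4,interpolation=cv2.INTER_CUBIC))
E
```

```text
(no output)
```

View pics/topc.png

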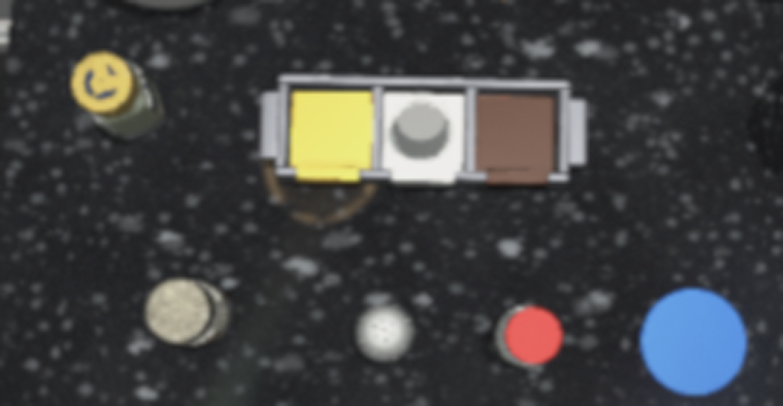

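View pics/sidec.png

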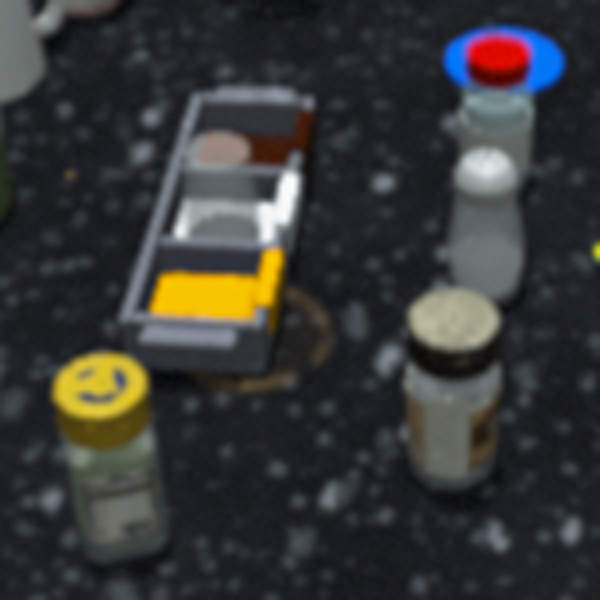

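The crops give clear lid centres, caddy rim corners and the coaster outline. I'll triangulate from those.

```bash
cat > h.py <<'E'
import numpy as np, cv2
from plant import manip
from scipy.spatial.transform import Rotation as R
def cam(n):
    c=manip.calibration(n);return c['intrinsics'],np.array([c['k1'],0,0,0]),cv2.Rodrigues(c['rvec'])[0],np.array(c['tvec'])
def ray(n,p):
    K,d,Rm,t=cam(n);u=cv2.undistortPoints(np.array([[p]],float),K,d)[0,0]
    v=Rm.T@np.array([*u,1]);return -Rm.T@t,v/np.linalg.norm(v)
def onz(n,p,z):
    o,v=ray(n,p);return (o+v*(z-o[2])/v[2]).round(1)
def tri(pt,ps):
    A=np.zeros((3,3));b=np.zeros(3);L=[ray('top',pt),ray('side',ps)]
    for o,v in L:
        P=np.eye(3)-np.outer(v,v);A+=P;b+=P@o
    x=np.linalg.solve(A,b);return x.round(1),round(float(np.linalg.norm(np.cross(x-L[0][0],L[0][1]))),1)
def proj(n,X):
    K,d,Rm,t=cam(n);return cv2.projectPoints(np.array(X,float).reshape(-1,3),cv2.Rodrigues(Rm)[0],t,K,d)[0][:,0]
E
python3 - <<'E'
from h import *
T=lambda u,v:(129.7+u/2.9,124.7+v/2.9)
S=lambda u,v:(189.6+u/4,164.6+v/4)
d=dict(yellow=((102,84),(102,384),96),brown=((178,311),(454,318),96),salt=((385,330),(487,158),90),glass=((420,121),(219,150),70),red=((532,335),(500,50),92),coaster=((693,342),(504,61),4),
farL=((570,83),(194,97),34),nearL=((280,77),(125,320),34),farR=((568,180),(313,100),34))
for k,(t,s,z) in d.items(): print(k,*tri(T(*t),S(*s)),'top@z',onz('top',T(*t),z)[:2],'side@z',onz('side',S(*s),z)[:2])
for p in((280,77),(570,83),(568,180),(276,176)):print(onz('top',T(*p),34))
E
```

```text
yellow [609.  244.4  95.4] 0.2 top@z [608.6 244.1] side@z [609. 245.]
brown [454.1 183.5  94.2] 0.2 top@z [453.9 183.1] side@z [454.1 185.6]
salt [445.6  43.1  86.6] 0.2 top@z [445.4  43. ] side@z [445.6  47.9]
glass [595.6  23.9  69. ] 1.3 top@z [594.1  23.8] side@z [596.6  25.1]
red [444.2 -56.7  92.6] 0.7 top@z [444.8 -56.8] side@z [443.5 -57.6]
coaster [ 444.  -187.1    2.1] 0.0 top@z [ 444.  -186.6] side@z [ 443.9 -184.1]
farL [635.2 -87.3  28.8] 0.6 top@z [633.4 -86.7] side@z [633.9 -79.7]
nearL [631.5 129.8  32.1] 0.4 top@z [631.5 129.6] side@z [630.4 132. ]
farR [560.2 -86.7  31.1] 0.5 top@z [560.3 -86.4] side@z [559.1 -82.4]
[631.5 129.6  34. ]
[633.4 -86.7  34. ]
[560.3 -86.4  34. ]
[556.9 129.3  34. ]
```

Every fit agrees with the stated sizes: heights match within 4 mm and the caddy measures 216 mm long. The caddy centre is near (595.5, 21.4) with yaw about 0.012. I'll add a helper that turns a world target into a move row.

```bash
cat >> h.py <<'E'
def go(x,y,z,yaw):  # tool-frame shift (cm) and turn (rad) from the measured pose to a tool-down pose
    s=manip.state();Rc=R.from_rotvec(s['eef_rot']);Rt=R.from_euler('z',yaw)*R.from_euler('x',np.pi)
    d=Rc.inv().apply(np.array([x,y,z])-s['tool_pos'])/10
    print(round(s['time_s'],2),s['tool_pos'].round(1),'open',round(s['opening'],1),'->',d.round(2),(Rc.inv()*Rt).as_rotvec().round(3))
E
python3 - <<'E'
from h import *
go(595,24,200,0.012)
E
```

```text
0.1 [ 224.8 -635.9  230.4] open 85.5 -> [ 56.9  -49.87   3.12] [-0.002  0.     0.328]
```

The manual's scale: shifts go in shares of 60 cm and turns go in shares of 2 pi rad. Converting my numbers, 56.9 cm / 60 = 0.9483, 3.1 cm / 60 = 0.0517, 0.328 rad / 6.2832 = 0.0522.

Request:
carry_out --pt "8.5 0.1667 -0.15 0.0083 0 0 0.0159" --pt "8.5 0.9483 -0.8317 0.0517 0 0 0.0522" --pt "8.5 0.9483 -0.8317 0.0517 0 0 0.0522" --pt "8.5 0.9483 -0.8317 0.0517 0 0 0.0522" --pt "8.5 0.9483 -0.8317 0.0517 0 0 0.0522" --pt "8.5 0.9483 -0.8317 0.0517 0 0 0.0522" --pt "8.5 0.9483 -0.8317 0.0517 0 0 0.0522" --pt "8.5 0.9483 -0.8317 0.0517 0 0 0.0522" --pt "8.5 0.9483 -0.8317 0.0517 0 0 0.0522" --pt "8.5 0.9483 -0.8317 0.0517 0 0 0.0522" --pt "8.5 0.9483 -0.8317 0.0517 0 0 0.0522" --pt "8.5 0.9483 -0.8317 0.0517 0 0 0.0522" --pt "8.5 0.9483 -0.8317 0.0517 0 0 0.0522" --pt "8.5 0.9483 -0.8317 0.0517 0 0 0.0522" --pt "8.5 0.9483 -0.8317 0.0517 0 0 0.0522" --pt "8.5 0.9483 -0.8317 0.0517 0 0 0.0522" --pt "8.5 0.9483 -0.8317 0.0517 0 0 0.0522" --pt "8.5 0.9483 -0.8317 0.0517 0 0 0.0522" --pt "8.5 0.9483 -0.8317 0.0517 0 0 0.0522" --pt "8.5 0.9483 -0.8317 0.0517 0 0 0.0522" --force 30

```text
time_s: 1.77
tool_pos: [595.7, 28.3, 199.6]
eef_rot: [-3.139, -0.029, 0.001]
contact_force: [-0.0, -0.6, 0.1]
opening: 85.2
grip_force: 0.0
```

```bash
python3 - <<'E'
from h import *
go(595,24,100,0.012)
print(manip.state()['joint_positions'])
E
```

```text
1.77 [595.7  28.3 199.6] open 85.2 -> [-0.07  0.45  9.96] [-0.002  0.001  0.007]
[ 0.1268473   0.39096471 -0.3191234   1.74874054  0.1377374   1.02436996
 -1.79367949]
```

To row units: 10 cm / 60 = 0.1667, 8 cm / 60 = 0.1333.

Request:
carry_out --pt "8.5 0 0 0.0667 0 0 0" --pt "8.5 0 0 0.1333 0 0 0" --pt "8.5 0 0 0.1667 0 0 0" --pt "8.5 0 0 0.1667 0 0 0" --pt "8.5 0 0 0.1667 0 0 0" --pt "8.5 0 0 0.1667 0 0 0"

```text
time_s: 2.27
tool_pos: [596.2, 22.8, 101.9]
eef_rot: [3.141, 0.016, 0.004]
contact_force: [0.6, -0.6, -0.1]
opening: 85.1
grip_force: 0.0
```

```bash
python3 - <<'E'
from h import *
go(595,24,36,0.012)
E
```

```text
2.27 [596.2  22.8 101.9] open 85.1 -> [-0.14 -0.13  6.59] [ 0.    -0.003 -0.002]
```

To row units: 6.4 cm / 60 = 0.1067, 5 cm / 60 = 0.0833.

Request:
carry_out --pt "8.5 -0.0017 -0.0017 0.05 0 0 0" --pt "8.5 -0.0017 -0.0017 0.0833 0 0 0" --pt "8.5 -0.0017 -0.0017 0.1067 0 0 0" --pt "8.5 -0.0017 -0.0017 0.1067 0 0 0" --pt "8.5 -0.0017 -0.0017 0.1067 0 0 0" --pt "8.5 -0.0017 -0.0017 0.1067 0 0 0"

```text
time_s: 2.77
tool_pos: [595.9, 24.7, 38.5]
eef_rot: [-3.141, -0.018, -0.006]
contact_force: [0.1, 0.2, -0.1]
opening: 84.7
grip_force: 0.0
```

```bash
python3 - <<'E'
from h import *
go(595,24,36,0.012)
a=manip.read_camera('side')[120:290,170:380,::-1];cv2.imwrite('pics/s1.png',cv2.resize(a,None,fx=3.5,fy=3.5,interpolation=2))
E
```

```text
2.77 [595.9  24.7  38.5] open 84.7 -> [-0.09  0.06  0.25] [-0.    -0.004 -0.001]
```

View pics/s1.png

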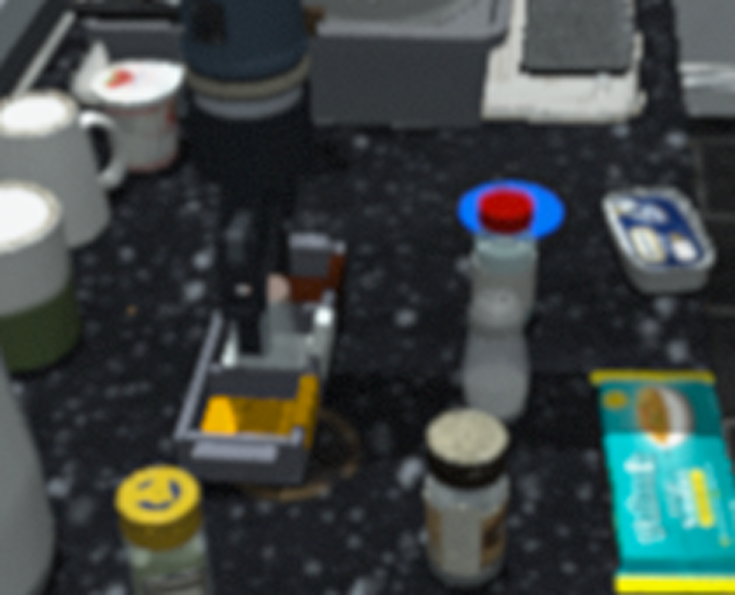

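The view shows the near finger at about crop (248,330) and the glass at (288,320). I'll project where each should appear, to check that the finger is in line.

```bash
python3 - <<'E'
from h import *
for n,X in(('finger tip',(596,74,51)),('far tip',(596,-25,51)),('glass top',(595,24,70)),('glass mid',(595,24,40))):
    p=proj('side',X)[0];print(n,((p-[170,120])*3.5).round(0))
E
```

```text
finger tip [249. 358.]
far tip [276. 267.]
glass top [263. 286.]
glass mid [266. 324.]
```

The finger tip matches its projection, so I'll close on the glass.

To row units: -0.1 cm / 60 = -0.0017.

Request:
carry_out --pt "6 -0.0017 0 0.0017 0 0 0" --pt "4.5 -0.0017 0 0.0017 0 0 0" --pt "3 -0.0017 0 0.0017 0 0 0" --pt "3 -0.0017 0 0.0017 0 0 0" --pt "3 -0.0017 0 0.0017 0 0 0" --pt "3 -0.0017 0 0.0017 0 0 0" --pt "3 -0.0017 0 0.0017 0 0 0" --pt "3 -0.0017 0 0.0017 0 0 0" --pt "3 -0.0017 0 0.0017 0 0 0" --pt "3 -0.0017 0 0.0017 0 0 0" --pt "3 -0.0017 0 0.0017 0 0 0" --pt "3 -0.0017 0 0.0017 0 0 0" --force 30

```text
time_s: 3.82
tool_pos: [593.4, 24.7, 36.1]
eef_rot: [3.141, 0.018, 0.001]
contact_force: [-1.6, 0.1, 5.6]
opening: 39.3
grip_force: 30.0
```

To row units: -12 cm / 60 = -0.2, -11 cm / 60 = -0.1833.

Request:
carry_out --pt "3 0 0 -0.0167 0 0 0" --pt "3 0 0 -0.05 0 0 0" --pt "3 0 0 -0.0833 0 0 0" --pt "3 0 0 -0.1333 0 0 0" --pt "3 0 0 -0.1833 0 0 0" --pt "3 0 0 -0.2 0 0 0" --pt "3 0 0 -0.2 0 0 0" --pt "3 0 0 -0.2 0 0 0" --pt "3 0 0 -0.2 0 0 0"

```text
time_s: 4.57
tool_pos: [591.9, 24.4, 153.6]
eef_rot: [3.141, 0.019, -0.005]
contact_force: [-0.3, 0.9, -1.5]
opening: 39.6
grip_force: 30.4
```

```bash
python3 - <<'E'
from h import *
go(444,-187,156,0.012)
s=manip.state();print(s['contact_force'],s['grip_force'])
cv2.imwrite('pics/s2.png',cv2.resize(manip.read_camera('side')[60:260,170:370,::-1],None,fx=3,fy=3,interpolation=2))
E
```

```text
4.57 [591.9  24.4 153.6] open 39.6 -> [-15.04  20.97  -0.18] [ 0.     0.003 -0.   ]
[-0.26101637  0.94186877 -1.47816077] 30.367125783704978
```

View pics/s2.png

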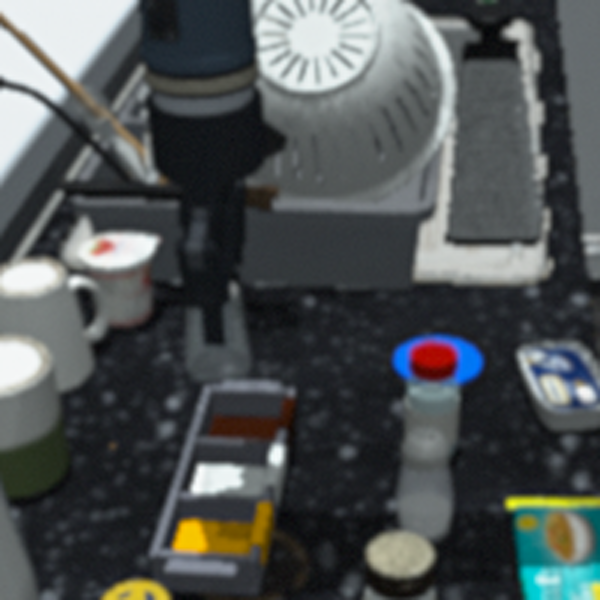

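The glass is held upright, with its rim centre near crop (217,362). I'll check its offset from the TCP by projection.

```bash
python3 - <<'E'
from h import *
for X in((592,24,127),(600,24,127),(592,24,120)):
    p=proj('side',X)[0];print(X,((p-[170,60])*3).round(0))
E
```

```text
(592, 24, 127) [224. 362.]
(600, 24, 127) [213. 361.]
(592, 24, 120) [225. 370.]
```

Request:
carry_out --pt "3 -0.0167 0.025 0 0 0 0" --pt "3 -0.05 0.0667 0 0 0 0" --pt "3 -0.0833 0.1167 0 0 0 0" --pt "3 -0.1167 0.1667 0 0 0 0" --pt "3 -0.1533 0.21 0 0 0 0" --pt "3 -0.1867 0.255 0 0 0 0" --pt "3 -0.22 0.3 0 0 0 0" --pt "3 -0.245 0.3333 0 0 0 0" --pt "3 -0.2567 0.35 0 0 0 0" --pt "3 -0.2567 0.35 0 0 0 0" --pt "3 -0.2567 0.35 0.05 0 0 0" --pt "3 -0.2567 0.35 0.1 0 0 0" --pt "3 -0.2567 0.35 0.1417 0 0 0" --pt "3 -0.2567 0.35 0.1667 0 0 0" --pt "3 -0.2567 0.35 0.175 0 0 0" --pt "3 -0.2567 0.35 0.175 0 0 0" --pt "3 -0.2567 0.35 0.175 0 0 0"

```text
time_s: 6.03
tool_pos: [442.3, -186.5, 50.3]
eef_rot: [-3.141, -0.02, -0.0]
contact_force: [-0.5, -0.5, -0.2]
opening: 39.5
grip_force: 30.4
```

```bash
python3 - <<'E'
from h import *
go(441,-187,31.5,0.012)
s=manip.state();print(s['contact_force'],s['grip_force'])
a=cv2.resize(manip.read_camera('side')[110:210,270:370,::-1],None,fx=3.5,fy=3.5,interpolation=2)
b=cv2.resize(manip.read_camera('top')[190:290,310:420,::-1],None,fx=3.5,fy=3.5,interpolation=2)
cv2.imwrite('pics/s3.png',np.hstack([a,b]))
E
```

```text
6.03 [ 442.3 -186.5   50.3] open 39.5 -> [-0.13  0.05  1.88] [-0.    -0.     0.001]
[-0.5002202  -0.52681115 -0.21275698] 30.369893082515773
```

View pics/s3.png

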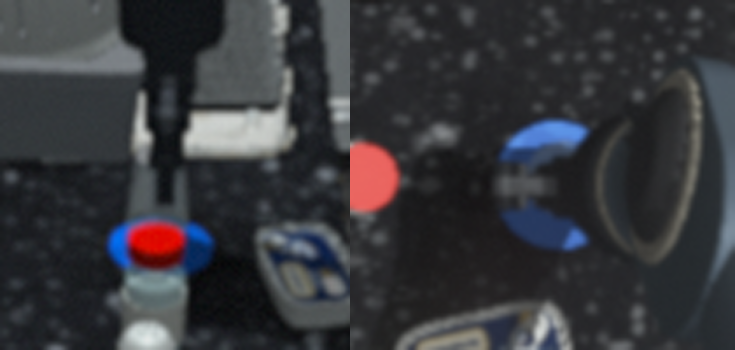

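The glass is centred over the coaster in both views (side about (158,190), top about (545,185)). Lowering.

To row units: 1.9 cm / 60 = 0.0317, 1.8 cm / 60 = 0.03.

Request:
carry_out --pt "3 0 0 0.0117 0 0 0" --pt "3 0 0 0.0217 0 0 0" --pt "3 0 0 0.0267 0 0 0" --pt "3 0 0 0.03 0 0 0" --pt "3 0 0 0.03 0 0 0" --pt "3 0 0 0.0317 0 0 0" --pt "3 0 0 0.0317 0 0 0" --pt "3 0 0 0.0317 0 0 0"

```text
time_s: 6.8
tool_pos: [441.8, -187.2, 31.4]
eef_rot: [3.141, 0.018, 0.0]
contact_force: [-0.4, -0.6, 0.1]
opening: 39.5
grip_force: 30.4
```

Nearly down, so I'll lower a little more until it touches.

To row units: 0.1 cm / 60 = 0.0017.

Request:
carry_out --pt "3 0 0 0.0017 0 0 0" --pt "3 0 0 0.0017 0 0 0" --pt "3 0 0 0.0017 0 0 0"

```text
time_s: 7.05
tool_pos: [441.9, -187.2, 31.0]
eef_rot: [3.141, 0.018, 0.001]
contact_force: [-2.0, 1.1, 6.0]
opening: 39.7
grip_force: 31.1
```

Contact at 6 N. Opening, then rising.

To row units: -13 cm / 60 = -0.2167, -10 cm / 60 = -0.1667.

Request:
carry_out --pt "5 0 0 0 0 0 0" --pt "6.5 0 0 0 0 0 0" --pt "8 0 0 0 0 0 0" --pt "8 0 0 0 0 0 0" --pt "8 0 0 0 0 0 0" --pt "8 0 0 -0.0167 0 0 0" --pt "8 0 0 -0.05 0 0 0" --pt "8 0 0 -0.1 0 0 0" --pt "8 0 0 -0.1667 0 0 0" --pt "8 0 0 -0.2167 0 0 0" --pt "8 0 0 -0.2167 0 0 0" --pt "8 0 0 -0.2167 0 0 0"

```text
time_s: 8.05
tool_pos: [442.8, -187.6, 162.7]
eef_rot: [3.139, 0.018, 0.007]
contact_force: [-0.2, -0.7, -0.3]
opening: 80.5
grip_force: 0.0
```

```bash
python3 - <<'E'
from h import *
go(454,184,165,1.57)
E
```

```text
8.05 [ 442.8 -187.6  162.7] open 80.5 -> [  1.55 -37.14  -0.3 ] [ 0.005 -0.002 -1.558]
```

To row units: -37.1 cm / 60 = -0.6183, -35.5 cm / 60 = -0.5917, -1.56 rad / 6.2832 = -0.2483.

Request:
carry_out --pt "8.5 0.0017 -0.05 -0.005 0 0 -0.0191" --pt "8.5 0.0033 -0.1 -0.005 0 0 -0.0382" --pt "8.5 0.005 -0.15 -0.005 0 0 -0.0573" --pt "8.5 0.0083 -0.2 -0.005 0 0 -0.0764" --pt "8.5 0.01 -0.25 -0.005 0 0 -0.0955" --pt "8.5 0.0133 -0.3 -0.005 0 0 -0.1146" --pt "8.5 0.015 -0.35 -0.005 0 0 -0.1337" --pt "8.5 0.0167 -0.4 -0.005 0 0 -0.1528" --pt "8.5 0.0183 -0.45 -0.005 0 0 -0.1719" --pt "8.5 0.02 -0.5 -0.005 0 0 -0.191" --pt "8.5 0.0217 -0.55 -0.005 0 0 -0.2101" --pt "8.5 0.0233 -0.5917 -0.005 0 0 -0.2292" --pt "8.5 0.025 -0.6183 -0.005 0 0 -0.2483" --pt "8.5 0.025 -0.6183 -0.005 0 0 -0.2483" --pt "8.5 0.025 -0.6183 -0.005 0 0 -0.2483" --pt "8.5 0.025 -0.6183 -0.005 0 0 -0.2483" --pt "8.5 0.025 -0.6183 -0.005 0 0 -0.2483" --pt "8.5 0.025 -0.6183 -0.005 0 0 -0.2483"

```text
time_s: 9.55
tool_pos: [452.3, 182.6, 163.0]
eef_rot: [2.223, 2.219, -0.002]
contact_force: [-0.6, 0.2, -0.3]
opening: 85.0
grip_force: 0.0
```

```bash
python3 - <<'E'
from h import *
go(454,184,38,1.57);print(manip.state()['joint_positions'].round(2))
a=cv2.resize(manip.read_camera('side')[110:300,220:360,::-1],None,fx=3,fy=3,interpolation=2)
cv2.imwrite('pics/s4.png',a)
E
```

```text
9.55 [452.3 182.6 163. ] open 85.0 -> [ 0.15  0.18 12.5 ] [-0.     0.001 -0.001]
[ 0.13  0.33 -0.72  2.01  0.27  0.9  -0.74]
```

View pics/s4.png

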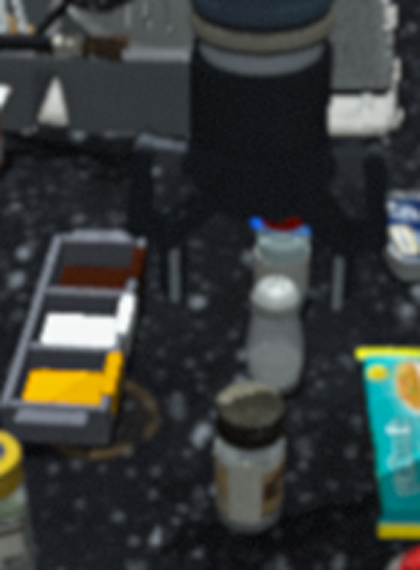

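The open fingers, at (175,280) and (338,280), straddle the brown jar at (250,400). Descending and gripping.

To row units: 12.4 cm / 60 = 0.2067, 12 cm / 60 = 0.2.

Request:
carry_out --pt "8.5 0.0017 0.0017 0.0583 0 0 0" --pt "8.5 0.0017 0.0017 0.1167 0 0 0" --pt "8.5 0.0017 0.0017 0.1667 0 0 0" --pt "8.5 0.0017 0.0017 0.2 0 0 0" --pt "8.5 0.0017 0.0017 0.2067 0 0 0" --pt "8.5 0.0017 0.0017 0.2067 0 0 0" --pt "6 0.0017 0.0017 0.2067 0 0 0" --pt "3.5 0.0017 0.0017 0.2067 0 0 0" --pt "3.5 0.0017 0.0017 0.2067 0 0 0" --pt "3.5 0.0017 0.0017 0.2067 0 0 0" --pt "3.5 0.0017 0.0017 0.2067 0 0 0" --pt "3.5 0.0017 0.0017 0.2067 0 0 0" --pt "3.5 0.0017 0.0017 0.2067 0 0 0" --pt "3.5 0.0017 0.0017 0.2067 0 0 0" --pt "3.5 0.0017 0.0017 0.2067 0 0 0" --pt "3.5 0.0017 0.0017 0.2067 0 0 0" --force 35

```text
time_s: 10.93
tool_pos: [454.3, 185.4, 40.7]
eef_rot: [2.22, 2.221, 0.003]
contact_force: [1.0, -1.4, 6.8]
opening: 41.9
grip_force: 34.7
```

```bash
python3 - <<'E'
from h import *
go(596.3,-48.6,150,1.57)
E
```

```text
10.93 [454.3 185.4  40.7] open 41.9 -> [-23.4   14.21 -10.9 ] [ 0.003 -0.     0.001]
```

To row units: -23.4 cm / 60 = -0.39, -23 cm / 60 = -0.3833.

Request:
carry_out --pt "3.5 0 0 -0.0167 0 0 0" --pt "3.5 0 0 -0.0667 0 0 0" --pt "3.5 0 0 -0.125 0 0 0" --pt "3.5 0 0 -0.175 0 0 0" --pt "3.5 -0.0167 0.01 -0.2 0 0 0" --pt "3.5 -0.0667 0.04 -0.2 0 0 0" --pt "3.5 -0.1167 0.0717 -0.2 0 0 0" --pt "3.5 -0.1667 0.1017 -0.2 0 0 0" --pt "3.5 -0.2167 0.1317 -0.2 0 0 0" --pt "3.5 -0.2667 0.1617 -0.2 0 0 0" --pt "3.5 -0.3167 0.1917 -0.2 0 0 0" --pt "3.5 -0.3583 0.2167 -0.2 0 0 0" --pt "3.5 -0.3833 0.2333 -0.2 0 0 0" --pt "3.5 -0.39 0.2367 -0.2 0 0 0" --pt "3.5 -0.39 0.2367 -0.2 0 0 0" --pt "3.5 -0.39 0.2367 -0.2 0 0 0" --pt "3.5 -0.39 0.2367 -0.2 0 0 0"

```text
time_s: 12.35
tool_pos: [594.6, -46.7, 159.6]
eef_rot: [-2.216, -2.225, -0.0]
contact_force: [-0.8, 0.2, -1.7]
opening: 41.7
grip_force: 36.0
```

```bash
python3 - <<'E'
from h import *
go(596.3,-48.6,50,1.57)
a=cv2.resize(manip.read_camera('side')[60:260,190:340,::-1],None,fx=3,fy=3,interpolation=2)
b=cv2.resize(manip.read_camera('top')[110:280,190:410,::-1],None,fx=2.2,fy=2.2,interpolation=2)
cv2.imwrite('pics/s5.png',np.hstack([a[:374],b[:374]]) if 0 else np.hstack([cv2.resize(a,(280,374)),b]))
for X in((596,-48.6,115+9),(596,-48.6,163)):print(proj('side',X)[0]-[190,60])
E
```

```text
12.35 [594.6 -46.7 159.6] open 41.7 -> [-0.2   0.17 10.96] [-0.    -0.001  0.005]
[ 58.66416035 104.62137365]
[57.58793155 89.66672372]
```

View pics/s5.png

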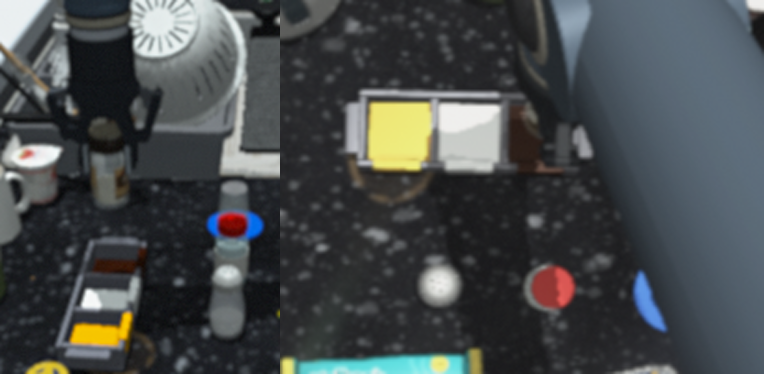

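The brown jar hangs upright above the brown bay, and the glass stands on the coaster (side view, (235,210)). Lowering.

To row units: 10.8 cm / 60 = 0.18, 10.5 cm / 60 = 0.175.

Request:
carry_out --pt "3.5 0 0.0033 0.0333 0 0 0" --pt "3.5 0 0.0033 0.0833 0 0 0" --pt "3.5 0 0.0033 0.125 0 0 0" --pt "3.5 0 0.0033 0.15 0 0 0" --pt "3.5 0 0.0033 0.1667 0 0 0" --pt "3.5 0 0.0033 0.175 0 0 0" --pt "3.5 0 0.0033 0.18 0 0 0" --pt "3.5 0 0.0033 0.18 0 0 0" --pt "3.5 0 0.0033 0.18 0 0 0"

```text
time_s: 13.2
tool_pos: [598.3, -48.6, 52.3]
eef_rot: [2.219, 2.222, 0.002]
contact_force: [0.2, -0.8, -1.0]
opening: 42.0
grip_force: 35.9
```

To row units: 0.3 cm / 60 = 0.005, 0.2 cm / 60 = 0.0033.

Request:
carry_out --pt "3.5 0 -0.0017 0.0033 0 0 0" --pt "3.5 0 -0.0017 0.005 0 0 0" --pt "3.5 0 -0.0017 0.005 0 0 0" --pt "3.5 0 -0.0017 0.005 0 0 0"

```text
time_s: 13.53
tool_pos: [597.3, -48.8, 49.8]
eef_rot: [2.219, 2.221, 0.002]
contact_force: [-1.8, -1.0, 5.5]
opening: 41.6
grip_force: 36.3
```

To row units: -12 cm / 60 = -0.2, -10 cm / 60 = -0.1667.

Request:
carry_out --pt "5 0 0 0 0 0 0" --pt "6.5 0 0 0 0 0 0" --pt "8 0 0 0 0 0 0" --pt "8 0 0 0 0 0 0" --pt "8 0 0 0 0 0 0" --pt "8 0 0 -0.0167 0 0 0" --pt "8 0 0 -0.05 0 0 0" --pt "8 0 0 -0.1 0 0 0" --pt "8 0 0 -0.1667 0 0 0" --pt "8 0 0 -0.2 0 0 0" --pt "8 0 0 -0.2 0 0 0" --pt "8 0 0 -0.2 0 0 0"

```text
time_s: 14.53
tool_pos: [597.3, -48.8, 170.3]
eef_rot: [2.218, 2.22, 0.003]
contact_force: [-1.1, 0.0, -1.0]
opening: 79.9
grip_force: 0.0
```

```bash
python3 - <<'E'
from h import *
print('kettle base side',onz('side',(110,290),0),onz('side',(145,308),0),onz('side',(184,288),0))
for p in((220,95),(205,122),(170,122)):print('kettle top view z0',onz('top',p,0))
print('kettle lid',tri((165,55),(125,200)))
go(609,244.5,170,1.57)
E
```

```text
kettle base side [836.3 251.6   0. ] [747.8 288.6   0. ] [687.4 230.2   0. ]
kettle top view z0 [770.5 154.5   0. ]
kettle top view z0 [705.8 185.6   0. ]
kettle top view z0 [703.7 265.4   0. ]
kettle lid (array([763.3, 223.3, 205.9]), 0.2)
14.53 [597.3 -48.8 170.3] open 79.9 -> [2.933e+01 1.200e+00 1.000e-02] [0.003 0.001 0.002]
```

To row units: 29.3 cm / 60 = 0.4883, 1.2 cm / 60 = 0.02.

Request:
carry_out --pt "7 0.0167 0 0 0 0 0" --pt "7 0.0667 0.0017 0 0 0 0" --pt "7 0.1333 0.005 0 0 0 0" --pt "7 0.2 0.0083 0 0 0 0" --pt "7 0.2667 0.01 0 0 0 0" --pt "7 0.3333 0.0133 0 0 0 0" --pt "7 0.4 0.0167 0 0 0 0" --pt "7 0.45 0.0183 0 0 0 0" --pt "7 0.4833 0.02 0 0 0 0" --pt "7 0.4883 0.02 0 0 0 0" --pt "7 0.4883 0.02 0 0 0 0" --pt "7 0.4883 0.02 0 0 0 0" --pt "7 0.4883 0.02 0 0 0 0"

```text
time_s: 15.62
tool_pos: [608.3, 241.9, 167.3]
eef_rot: [2.223, 2.219, -0.004]
contact_force: [-0.2, -0.1, -1.0]
opening: 70.1
grip_force: 0.0
```

```bash
python3 - <<'E'
from h import *
go(609,244.5,39,1.57)
a=cv2.resize(manip.read_camera('side')[90:330,80:330,::-1],None,fx=2,fy=2,interpolation=2)
cv2.imwrite('pics/s6.png',a)
E
```

```text
15.62 [608.3 241.9 167.3] open 70.1 -> [ 0.29  0.09 12.83] [-0.001  0.002 -0.001]
```

View pics/s6.png

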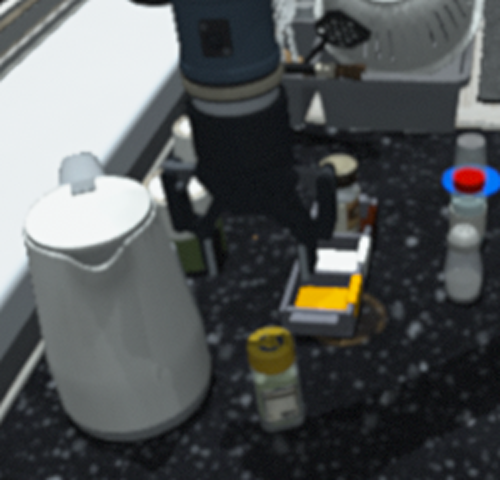

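The fingers, at (210,255) and (305,260), straddle the yellow jar at (270,350) and clear the kettle. Descending.

To row units: 12.6 cm / 60 = 0.21, 12 cm / 60 = 0.2.

Request:
carry_out --pt "7 0.0033 0.0017 0.0583 0 0 0" --pt "7 0.0033 0.0017 0.1167 0 0 0" --pt "7 0.0033 0.0017 0.1667 0 0 0" --pt "7 0.0033 0.0017 0.2 0 0 0" --pt "7 0.0033 0.0017 0.21 0 0 0" --pt "7 0.0033 0.0017 0.21 0 0 0" --pt "7 0.0033 0.0017 0.21 0 0 0" --pt "5 0.0033 0.0017 0.21 0 0 0" --pt "3.5 0.0033 0.0017 0.21 0 0 0" --pt "3.5 0.0033 0.0017 0.21 0 0 0" --pt "3.5 0.0033 0.0017 0.21 0 0 0" --pt "3.5 0.0033 0.0017 0.21 0 0 0" --pt "3.5 0.0033 0.0017 0.21 0 0 0" --pt "3.5 0.0033 0.0017 0.21 0 0 0" --pt "3.5 0.0033 0.0017 0.21 0 0 0"

```text
time_s: 16.92
tool_pos: [610.4, 246.8, 44.5]
eef_rot: [2.219, 2.221, 0.005]
contact_force: [-0.2, -1.0, 7.1]
opening: 44.8
grip_force: 36.5
```

```bash
python3 - <<'E'
from h import *
go(594.7,91.4,159,1.57)
E
```

```text
16.92 [610.4 246.8  44.5] open 44.8 -> [-15.53  -1.55 -11.47] [ 0.003 -0.001  0.002]
```

To row units: -15.3 cm / 60 = -0.255, -14 cm / 60 = -0.2333.

Request:
carry_out --pt "3.5 0 0 -0.0167 0 0 0" --pt "3.5 0 0 -0.0667 0 0 0" --pt "3.5 0 0 -0.125 0 0 0" --pt "3.5 0 0 -0.175 0 0 0" --pt "3.5 -0.0167 -0.0017 -0.1917 0 0 0" --pt "3.5 -0.05 -0.005 -0.1917 0 0 0" --pt "3.5 -0.1 -0.01 -0.1917 0 0 0" --pt "3.5 -0.15 -0.015 -0.1917 0 0 0" --pt "3.5 -0.2 -0.02 -0.1917 0 0 0" --pt "3.5 -0.2333 -0.0233 -0.1917 0 0 0" --pt "3.5 -0.255 -0.025 -0.1917 0 0 0" --pt "3.5 -0.255 -0.025 -0.1917 0 0 0" --pt "3.5 -0.255 -0.025 -0.1917 0 0 0" --pt "3.5 -0.255 -0.025 -0.1917 0 0 0" --pt "3.5 -0.255 -0.025 -0.1917 0 0 0"

```text
time_s: 18.17
tool_pos: [594.2, 95.6, 157.5]
eef_rot: [-2.216, -2.226, -0.002]
contact_force: [-0.0, 0.0, -1.9]
opening: 44.7
grip_force: 36.3
```

```bash
python3 - <<'E'
from h import *
go(594.7,93,53.5,1.57)
y0,x0=90,190
a=cv2.resize(manip.read_camera('side')[y0:y0+180,x0:x0+150,::-1],None,fx=3,fy=3,interpolation=2)
cv2.imwrite('pics/s7.png',a)
s=manip.state();p=s['tool_pos'];print(s['opening'],s['grip_force'],s['contact_force'].round(1))
for dz in(-44.5,51.5):print('jar ends',(proj('side',p+[0,-2.4,dz])[0]-[x0,y0])*3)
E
```

```text
18.17 [594.2  95.6 157.5] open 44.7 -> [-0.28  0.05 10.4 ] [ 0.    -0.001  0.005]
44.63825779788525 36.2827877572272 [ 0.4 -0.2 -1.2]
jar ends [144.65041362 342.84950224]
jar ends [133.06227964 221.51645701]
```

View pics/s7.png

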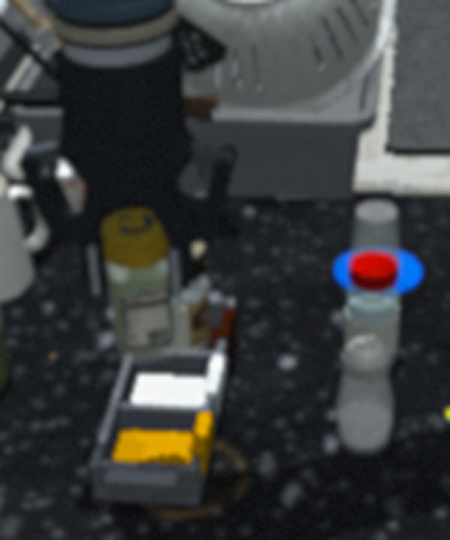

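The yellow jar is held upright with its ends where predicted. Lowering it into the yellow bay.

To row units: 10.2 cm / 60 = 0.17, 9.8 cm / 60 = 0.1633.

Request:
carry_out --pt "3.5 -0.0033 0 0.0333 0 0 0" --pt "3.5 -0.0033 0 0.0833 0 0 0" --pt "3.5 -0.0033 0 0.125 0 0 0" --pt "3.5 -0.0033 0 0.15 0 0 0" --pt "3.5 -0.0033 0 0.1633 0 0 0" --pt "3.5 -0.0033 0 0.17 0 0 0" --pt "3.5 -0.0033 0 0.17 0 0 0" --pt "3.5 -0.0033 0 0.17 0 0 0"

```text
time_s: 18.88
tool_pos: [595.1, 92.0, 56.2]
eef_rot: [2.219, 2.223, 0.003]
contact_force: [-0.7, 0.1, -0.8]
opening: 44.9
grip_force: 36.3
```

To row units: 0.3 cm / 60 = 0.005, 0.15 cm / 60 = 0.0025.

Request:
carry_out --pt "3.5 0 0 0.0025 0 0 0" --pt "3.5 0 0 0.005 0 0 0" --pt "3.5 0 0 0.005 0 0 0" --pt "3.5 0 0 0.005 0 0 0"

```text
time_s: 19.22
tool_pos: [595.3, 91.4, 53.5]
eef_rot: [2.219, 2.222, 0.003]
contact_force: [-0.5, -0.5, 4.0]
opening: 45.1
grip_force: 36.8
```

Seated. Release and rise, then on to the salt.

To row units: -11.5 cm / 60 = -0.1917, -10 cm / 60 = -0.1667.

Request:
carry_out --pt "5 0 0 0 0 0 0" --pt "6.5 0 0 0 0 0 0" --pt "8 0 0 0 0 0 0" --pt "8 0 0 0 0 0 0" --pt "8 0 0 0 0 0 0" --pt "8 0 0 -0.0167 0 0 0" --pt "8 0 0 -0.05 0 0 0" --pt "8 0 0 -0.1 0 0 0" --pt "8 0 0 -0.1667 0 0 0" --pt "8 0 0 -0.1917 0 0 0" --pt "8 0 0 -0.1917 0 0 0" --pt "8 0 0 -0.1917 0 0 0"

```text
time_s: 20.22
tool_pos: [594.9, 91.3, 168.9]
eef_rot: [2.219, 2.221, 0.003]
contact_force: [0.3, 1.2, -0.2]
opening: 79.8
grip_force: 0.0
```

```bash
python3 - <<'E'
from h import *
go(445.5,43,166,1.57)
E
```

```text
20.22 [594.9  91.3 168.9] open 79.8 -> [ -4.82 -14.94   0.25] [0.003 0.    0.002]
```

To row units: -14.9 cm / 60 = -0.2483, -13 cm / 60 = -0.2167.

Request:
carry_out --pt "8 -0.005 -0.0167 0 0 0 0" --pt "8 -0.0217 -0.0667 0 0 0 0" --pt "8 -0.0383 -0.1167 0 0 0 0" --pt "8 -0.055 -0.1717 0 0 0 0" --pt "8 -0.07 -0.2167 0 0 0 0" --pt "8 -0.08 -0.2483 0 0 0 0" --pt "8 -0.08 -0.2483 0 0 0 0" --pt "8 -0.08 -0.2483 0 0 0 0" --pt "8 -0.08 -0.2483 0 0 0 0" --pt "8 -0.08 -0.2483 0 0 0 0" --pt "8 -0.08 -0.2483 0.0667 0 0 0" --pt "8 -0.08 -0.2483 0.1 0 0 0" --pt "8 -0.08 -0.2483 0.1 0 0 0" --pt "8 -0.08 -0.2483 0.1 0 0 0"

```text
time_s: 21.38
tool_pos: [445.3, 43.6, 106.6]
eef_rot: [-2.217, -2.222, 0.002]
contact_force: [-0.4, -0.2, 0.3]
opening: 80.3
grip_force: 0.0
```

```bash
python3 - <<'E'
from h import *
go(445.5,43,34,1.57)
y0,x0=100,200
a=cv2.resize(manip.read_camera('side')[y0:y0+160,x0:x0+180,::-1],None,fx=3,fy=3,interpolation=2)
cv2.imwrite('pics/s8.png',a)
E
```

```text
21.38 [445.3  43.6 106.6] open 80.3 -> [-0.07  0.04  7.26] [-0.002 -0.001  0.003]
```

View pics/s8.png

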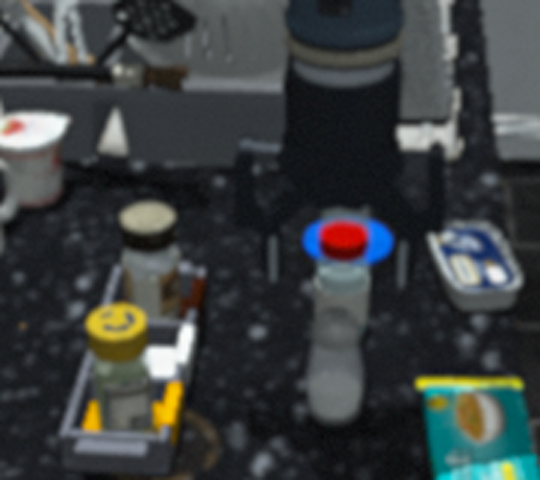

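Both placed jars stand upright in their bays, and the fingers straddle the salt at (337,370). Descending.

To row units: 7.1 cm / 60 = 0.1183, 5.5 cm / 60 = 0.0917.

Request:
carry_out --pt "8 0 0 0.05 0 0 0" --pt "8 0 0 0.0917 0 0 0" --pt "8 0 0 0.1183 0 0 0" --pt "8 0 0 0.1183 0 0 0" --pt "8 0 0 0.1183 0 0 0" --pt "6 0 0 0.1183 0 0 0" --pt "4.5 0 0 0.1183 0 0 0" --pt "3 0 0 0.1183 0 0 0" --pt "3 0 0 0.1183 0 0 0" --pt "3 0 0 0.1183 0 0 0" --pt "3 0 0 0.1183 0 0 0" --pt "3 0 0 0.1183 0 0 0" --pt "3 0 0 0.1183 0 0 0" --pt "3 0 0 0.1183 0 0 0" --pt "3 0 0 0.1183 0 0 0" --force 35

```text
time_s: 22.68
tool_pos: [446.4, 43.2, 37.7]
eef_rot: [2.219, 2.221, 0.002]
contact_force: [-0.6, 0.3, 7.7]
opening: 37.3
grip_force: 34.3
```

```bash
python3 - <<'E'
from h import *
go(595.5,21.4,170,1.57)
E
```

```text
22.68 [446.4  43.2  37.7] open 37.3 -> [ -2.2   14.94 -13.19] [0.002 0.001 0.002]
```

To row units: 14.9 cm / 60 = 0.2483, -2.2 cm / 60 = -0.0367.

Request:
carry_out --pt "3 0 0 -0.0167 0 0 0" --pt "3 0 0 -0.0667 0 0 0" --pt "3 0 0 -0.125 0 0 0" --pt "3 0 0 -0.1833 0 0 0" --pt "3 0 0 -0.2167 0 0 0" --pt "3 -0.0033 0.0167 -0.22 0 0 0" --pt "3 -0.0083 0.0583 -0.22 0 0 0" --pt "3 -0.015 0.1083 -0.22 0 0 0" --pt "3 -0.0233 0.1583 -0.22 0 0 0" --pt "3 -0.03 0.2083 -0.22 0 0 0" --pt "3 -0.0367 0.2417 -0.22 0 0 0" --pt "3 -0.0367 0.2483 -0.22 0 0 0" --pt "3 -0.0367 0.2483 -0.22 0 0 0" --pt "3 -0.0367 0.2483 -0.22 0 0 0" --pt "3 -0.0367 0.2483 -0.22 0 0 0"

```text
time_s: 23.93
tool_pos: [593.0, 21.5, 167.9]
eef_rot: [-2.219, -2.223, 0.002]
contact_force: [-1.1, -0.5, -1.5]
opening: 37.4
grip_force: 35.1
```

```bash
python3 - <<'E'
from h import *
go(595.5,21.4,46.7,1.57)
y0,x0=80,190
a=cv2.resize(manip.read_camera('side')[y0:y0+190,x0:x0+150,::-1],None,fx=3,fy=3,interpolation=2)
cv2.imwrite('pics/s9.png',a)
s=manip.state();p=s['tool_pos']
for dz in(-37.7,52):print('ends',(proj('side',p+[0,0,dz])[0]-[x0,y0])*3)
E
```

```text
23.93 [593.   21.5 167.9] open 37.4 -> [-1.000e-02  2.700e-01  1.212e+01] [-0.002  0.     0.003]
ends [162.91442194 295.56736751]
ends [153.91871344 184.18382672]
```

View pics/s9.png

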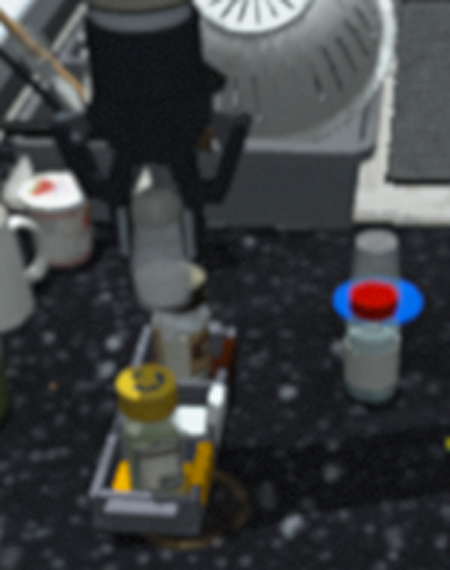

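The salt is upright, with its base at (162,293) as predicted. Lowering between the jars.

To row units: 11.8 cm / 60 = 0.1967, 11.7 cm / 60 = 0.195.

Request:
carry_out --pt "3 0 0.0033 0.0333 0 0 0" --pt "3 0 0.0033 0.0833 0 0 0" --pt "3 0 0.0033 0.125 0 0 0" --pt "3 0 0.0033 0.1583 0 0 0" --pt "3 0 0.0033 0.1833 0 0 0" --pt "3 0 0.0033 0.195 0 0 0" --pt "3 0 0.0033 0.1967 0 0 0" --pt "3 0 0.0033 0.1967 0 0 0" --pt "3 0 0.0033 0.1967 0 0 0"

```text
time_s: 24.73
tool_pos: [597.1, 21.4, 51.6]
eef_rot: [2.219, 2.222, 0.002]
contact_force: [-0.2, 0.2, -1.1]
opening: 36.9
grip_force: 35.1
```

To row units: 0.5 cm / 60 = 0.0083, 0.4 cm / 60 = 0.0067.

Request:
carry_out --pt "3 0 -0.0017 0.005 0 0 0" --pt "3 0 -0.0017 0.0067 0 0 0" --pt "3 0 -0.0017 0.0083 0 0 0" --pt "3 0 -0.0017 0.0083 0 0 0" --pt "3 0 -0.0017 0.0083 0 0 0"

```text
time_s: 25.15
tool_pos: [595.8, 21.3, 46.8]
eef_rot: [2.22, 2.222, 0.0]
contact_force: [-2.6, -0.2, 5.9]
opening: 36.8
grip_force: 36.3
```

To row units: -18 cm / 60 = -0.3, -17 cm / 60 = -0.2833.

Request:
carry_out --pt "5 0 0 0 0 0 0" --pt "6.5 0 0 0 0 0 0" --pt "8 0 0 0 0 0 0" --pt "8 0 0 0 0 0 0" --pt "8 0 0 0 0 0 0" --pt "8 0 0 -0.0167 0 0 0" --pt "8 0 0 -0.05 0 0 0" --pt "8 0 0 -0.1 0 0 0" --pt "8 0 0 -0.1667 0 0 0" --pt "8 0 0 -0.2333 0 0 0" --pt "8 0 0 -0.2833 0 0 0" --pt "8 0 -0.05 -0.3 0 0 0" --pt "8 0 -0.1167 -0.3 0 0 0" --pt "8 0 -0.1833 -0.3 0 0 0" --pt "8 0 -0.2167 -0.3 0 0 0" --pt "8 0 -0.2167 -0.3 0 0 0" --pt "8 0 -0.2167 -0.3 0 0 0" --pt "8 0 -0.2167 -0.3 0 0 0"

```text
time_s: 26.65
tool_pos: [466.5, 21.0, 226.1]
eef_rot: [2.22, 2.221, 0.002]
contact_force: [-0.0, -0.2, 0.2]
opening: 79.7
grip_force: 0.0
```

```bash
python3 - <<'E'
from h import *
a=cv2.resize(manip.read_camera('side')[130:300,190:360,::-1],(400,400),interpolation=2)
b=cv2.resize(manip.read_camera('top')[110:310,190:400,::-1],(400,400),interpolation=2)
cv2.imwrite('pics/s10.png',np.hstack([a,b]))
E
```

View pics/s10.png

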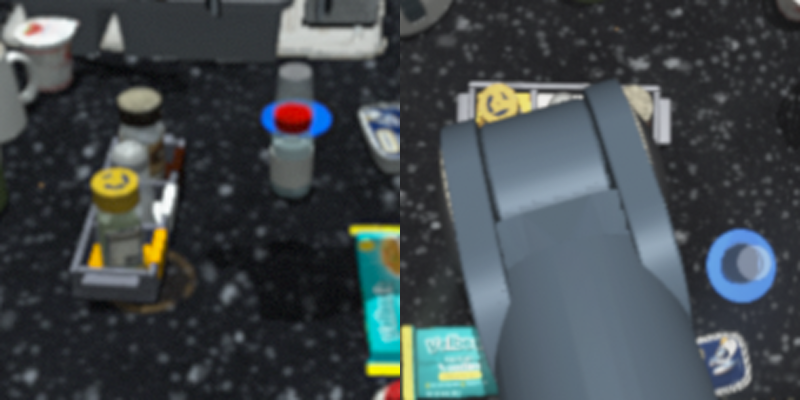

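All three seasonings stand upright in their matching bays. The glass is wholly on the coaster (top view (740,263)), the red jar hasn't moved and the gripper is clear, so I'll hand in.

```bash
python3 -c "
from plant import manip
print(manip.hand_in())"
```

```text
the job is handed in; nothing more can be done
None
```

Job handed in at about 27 s: the glass stands mouth down on the coaster, the brown jar, yellow jar and salt stand upright on their matching liners, the red jar was left where it stood, and the gripper is open and clear.

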